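# Take the grinding head off the bench mill and reset its selector

### The job

Change the bench mill over for the next batch: press its release button down so that it stays in, twist the grinding head anticlockwise to its stop, lift it off and set it down upright in the aluminium tray, letting go only once it stands on the tray's floor. Then set the mill's coarseness selector by counting from its end stop: turn it anticlockwise as far as it goes, then clockwise three clicks, and let go. Leave the things round the mill where they are.

Things in the scene. Friction and masses are not known exactly. Their poses are not given: they have to be found in the camera images.
- mill: bench mill, a low grey housing 120 x 260 mm (x, y), deck 36 mm high, fixed to the table. Origin: centre of its underside on the table; z up, y along its length. In its frame: the bayonet socket's axis at (0, +75) mm, the release button at (15, -5) mm, the selector's axis at (0, -75) mm
- release_top (a point): centre of the top of the round steel release button, 24 mm across, standing 60 mm above the table when up; it is pressed straight down. A collar round it, 40 mm across, tops out at 43 mm
- release (a joint): travel of the release button, m: 0 up (head locked), 0.009 fully down (its stop); it frees the head from about 0.007. About 3 N moves it, and it stays where it was pushed, without spring return
- head_grip (a point): centre of the black bar grip on the grinding head: a round aluminium bowl 72 mm across, 78 mm high over all, 0.2 to 0.45 kg. The bar is 54 mm long (along this point's x), 14 wide, 28 high. The point is on the head's axis (z, up), 64 mm above its underside, 14 mm above the bowl's top; 90 mm above the table when seated. The head stands upright by itself
- lugs (a point): centre of the head's underside, which when seated is inside the mill's socket. A spigot 36 mm across and 16 mm long below the bowl's flange carries two lugs, 54 mm over both, along this point's x (as the bar); the ring of the socket holds them down
- socket (a point): the socket's axis at the top of its steel ring, 92 mm across, 42 mm above the table. Locked, the head's bar lies along the mill's y. With the release button down the head turns 80 degrees anticlockwise seen from above (5 degrees of play) to a stop; there its lugs meet the ring's slots and it lifts straight up, clear after 20 mm
- tray_in (a point): centre of the inner floor of the shallow aluminium tray, fixed; 150 x 150 mm outside, walls 4 mm thick, 16 mm high; the floor is 4 mm above the table; x and y along its sides
- selector_grip (a point): centre of the selector's black bar knob, on its turning axis, 60 mm above the table; the bar is 44 mm long (along this point's x, which points along the pointer), 12 mm wide and 28 mm high (46 to 74 mm above the table), on a disc 48 mm across. Five small steel studs on the deck mark its click positions
- selector (a joint): angle of the selector, rad: 0 at the anticlockwise end stop, growing clockwise as seen from above. At 0 the pointer points along the mill's +x. Clicks (detents) every 0.35 rad: 0, 0.35, 0.70, 1.05, 1.40; the stops lie 0.03 beyond the first and last. It settles into the nearest click when released; about 0.1 N m carries it over a click. It may start at any click but the first
- crucible_mid (a point): middle of a small white crucible, 36 mm across and 37 mm high, a bystander
- cork_large_mid (a point): middle of a cork, 42 mm across and 26 mm high, a bystander
- salve_tin_mid (a point): middle of a closed tin, 55 mm across and 22 mm high, a bystander
There are look-alikes about, which are no part of the job. What is shaped like the part that bears head_grip but purple or red is not meant.

How it is judged:
On the way, in this order (a step that is already met when the one before it is completed fails the run):
1. the release button is pressed in while the head is still locked in the mill (value of joint release above 0.0065 m and angle between the x axis of head_grip and the y axis of mill, either way round below 0.3 rad), for 0.1 s.
2. the head, still seated, is twisted to its opening stop (angle between the x axis of head_grip and the y axis of mill, either way round above 1.15 rad and z of head_grip in the frame of mill below 0.097 m), for 0.05 s.
3. the head is lifted clear of the socket (z of head_grip in the frame of mill above 0.115 m), for 0.1 s.
4. the head, still held, is lowered to the tray's floor (within 8 mm) (x of head_grip in the frame of tray_in between -0.055 and 0.055 m and y of head_grip in the frame of tray_in between -0.055 and 0.055 m and z of head_grip in the frame of tray_in below 0.072 m and angle between head_grip's own z axis and vertical below 0.2 rad and contact force between the fingers and head above 0.5 N), for 0.05 s.
5. the head stands upright in the tray, let go (x of head_grip in the frame of tray_in between -0.055 and 0.055 m and y of head_grip in the frame of tray_in between -0.055 and 0.055 m and z of head_grip in the frame of tray_in below 0.069 m and angle between head_grip's own z axis and vertical below 0.1 rad and contact force between the fingers and head below 0.1 N), for 0.2 s.
6. the selector is turned back against its anticlockwise end stop (value of joint selector below 0.09 rad), for 0.1 s.
At the end, for the whole second after the job is handed in: The head stands upright (within 0.1 rad) and at rest on the tray's floor, its axis within 55 mm of the tray's centre along both sides; the selector rests at its third click from the anticlockwise stop (1.05 rad, within 0.1) (x of head_grip in the frame of tray_in between -0.055 and 0.055 m and y of head_grip in the frame of tray_in between -0.055 and 0.055 m and z of head_grip in the frame of tray_in below 0.069 m and angle between head_grip's own z axis and vertical below 0.1 rad and linear speed of head below 0.02 m/s and value of joint selector between 0.95 and 1.15 rad and velocity of joint selector between -0.05 and 0.05 rad/s); the robot touches nothing.
It fails at once if a bystander is shifted by more than 25 mm (distance of any of crucible_mid, cork_large_mid, salve_tin_mid from where it was at the start of the episode above 0.025 m).
It also fails if it takes over 72 s, if anything falls off the work surface, if the arm or the gripper's body presses on something with over 40 N, if the wrist force passes 120 N, or if a joint passes its speed limit or range.

### The arm

A 6-joint arm with a two-finger parallel gripper is mounted at the origin on a cart in front of the work surface, level with it; the furniture and walls round the work are solid. World frame = base frame: x ahead of the robot, y to its left, z up, the work surface at z = 0. Lengths are in m, angles in rad, forces in N, time in s.
With the tool pointing down it reaches from about 0.3 to 0.875 m from the base axis. Payload 6.4 kg.
Tool frame: the origin (TCP) lies at the very end of the fingers, on their centre line; the grasp point (between the pads) lies 19 mm behind it; z points along the fingers, y is the line along which they close (so a half turn about z gives the same grasp; the last joint's range is limited). The gripper opens to 85 mm and grips with 20 to 120 N. Pads are 22 mm wide; open, the fingers measure 114 mm over their backs; the gripper's body (76 mm by 85 mm) begins 54 mm behind the grasp point. The pads swing forward as they close: fully open they stand 13 mm farther back than shut.
Start: joints at [-1.348, 0.181, 1.607, -0, 1.354, -0.206], TCP at [0.239, -0.523, 0.205] pointing down, gripper open.
Joint ranges: [-2.99, 2.99], [-0.89, 2.07], [0.3, 2.58], [-1.14, 4.28], [0, 2.63], [-3.12, 3.12]. Speed limits (rad/s): [2.57, 2.57, 3.01, 3.14, 3.14, 3.14].

### API

Orientations are given as a unit quaternion [w, x, y, z].
In Python, from bench import telemetry, camera, ctrl, spotter gives the robot as it stands.
- The arm moves only by the tool send_rows, never from a script. Its argument "series" is a list of rows, each a list of 3 entries, a list of its own where there are three numbers: the turn, a rotation vector about the world's x, y, z in degrees, then the shift along the world's x, y, z in mm, then the closure, from -1 (fully open) to 1 (shut), so that 0 is half open. In form: [[[rx, ry, rz], [dx, dy, dz], gripper], ...]. A call has 1 to 10 rows; each row is the pose to reach, as a shift and turn from the pose commanded when the call began; what a row does not reach only later rows make up. A row lasts 1/8 s, in which the tool goes at most 62.5 mm and 10.7 degrees, less where a joint would pass 70% of its speed; a pose out of reach is approached as far as the arm can. A call with a gripper value outside its range is refused whole. The fingers move at their own pace and stop on an object; the grip force is fixed at half the most. Time passes only in rows, so rows that repeat a pose let the fingers close. It gives the time, the measured TCP pose, the force, the opening and the grip force at its end, in the units of the state.
- telemetry.get_obs(): the state, without advancing time (a new reading comes with each control period).
- camera(name): name is "scene" or "top" or "wrist"; returns a dict with "pixels" (480x640x3 uint8, red, green, blue), "camera_matrix" (3x3 intrinsics, pixels), "xyz" and "orientation" of the camera in the world. Camera axes: x right, y up, looking along -z (the intrinsics and any distortion apply to the point x, -y, -z); pixel columns grow to the right and rows downward; lengths in m; the calibration is good to about 2 mm. A picture is of the moment at which its call begins. There is no depth.
- ctrl.hand_in(): hands the job in; it is judged then, once.
Trained networks look in the newest picture that a camera, given by its name, has taken for a name from the list of things; names that differ only in an ending like _2 or _b are one class to them, and where a whole thing is asked for, a point or a joint stands for the part that bears it (a point fixed in the world has none). Each returns a list of dicts, best first, with "conf" (0 to 1); they miss things now and then, are a little off and sometimes report something else, mostly with a low value. They report only what shows in the picture. A call takes as long as a camera call. They do not tell look-alikes from the thing itself.
- spotter.boxes_of(thing, camera): "xyz" ([x, y, z] in m, in world coordinates, good to about 4 mm: the middle of the surface that is visible of it).
- spotter.landmark_of(thing, camera): "xyz" ([x, y, z] in m, in world coordinates, good to about 4 mm: a listed point, or the origin of a listed thing).
The state is a dict: "time_s": time; "q": joint angles; "dq": joint speeds; "joint_efforts": joint torques, N m; "eef_pos": TCP position; "eef_rot": TCP orientation; "wrist_force": force on the tool from outside, world axes, zero at the start; "torque": the same for the moment, N m; "opening": opening from 0.0 (shut) to 1.0 (fully open); "grasp_force": force on a finger pad.
Only numpy, scipy, OpenCV 4.12 (cv2) and the standard library are available. Lean on these libraries where they do the work, as an engineer would, in place of code of your own. Each camera call takes 0.05 s, during which the arm holds its last target. There are 200 camera calls.

## Working session

There is one attempt and no reset: what is moved stays moved. The work goes in short steps, Python scripts to look and compute and a tool call to move; the robot and the scene stay as the last step left them, time stands still between calls to the robot, and variables do not carry over. Pictures are saved under pics/ and viewed, at most 10 in all, crops included, and the job is handed in when it is done.

Besides the shell and the picture viewer there is one more tool, called after ">>>" by a JSON object that holds its "method" and its "body", one argument or row to a line. send_rows: Moves the arm, as the interface text tells. Its arguments: {"type":"object","properties":{"series":{"type":"array","items":{"type":"array"}}},"required":["series"]}

```bash
mkdir -p pics; python3 - <<'E'
from bench import telemetry,camera,spotter
import cv2
for c in ("top","scene"):
    d=camera(c); cv2.imwrite(f"pics/{c}0.png",d["pixels"][:,:,::-1]); print(c,d["xyz"])
for c in ("top","scene"):
    for n in ("mill","release_top","head_grip","socket","tray_in","selector_grip","crucible_mid","cork_large_mid","salve_tin_mid"):
        print(c,n,[([round(float(v),3) for v in r["xyz"]],round(r["conf"],2)) for r in spotter.landmark_of(n,c)[:4]])
o=telemetry.get_obs();print(o["time_s"],o["eef_pos"],o["eef_rot"])
E
```

```text
top [ 0.48191451 -0.0366117   1.34488215]
scene [0.0933131  0.71358656 0.54674523]
top mill [([0.523, -0.072, 0.003], 0.9)]
top release_top [([0.53, -0.077, 0.06], 0.64)]
top head_grip [([0.473, 0.141, 0.061], 0.93), ([0.593, 0.13, 0.066], 0.76), ([0.791, -0.101, 0.021], 0.44)]
top socket [([0.522, -0.002, 0.041], 0.69)]
top tray_in [([0.496, 0.299, 0.001], 0.66)]
top selector_grip [([0.52, -0.153, 0.065], 0.54)]
top crucible_mid [([0.789, -0.098, 0.019], 0.53)]
top cork_large_mid [([0.747, 0.154, 0.013], 0.6)]
top salve_tin_mid [([0.58, -0.395, 0.011], 0.8)]
scene mill [([0.517, -0.075, 0.002], 0.8), ([0.791, -0.1, 0.018], 0.72)]
scene release_top [([0.536, -0.081, 0.06], 0.42)]
scene head_grip [([0.597, 0.131, 0.068], 0.81), ([0.519, 0.002, 0.089], 0.77), ([0.471, 0.144, 0.068], 0.69), ([0.496, 0.297, 0.006], 0.39)]
scene socket [([0.522, 0.001, 0.044], 0.74), ([0.753, 0.151, 0.014], 0.68)]
scene tray_in [([0.496, 0.299, 0.004], 0.81), ([0.752, 0.154, 0.016], 0.39)]
scene selector_grip []
scene crucible_mid [([0.791, -0.097, 0.019], 0.63)]
scene cork_large_mid [([0.751, 0.156, 0.013], 0.62)]
scene salve_tin_mid [([0.579, -0.395, 0.011], 0.9), ([0.516, -0.148, 0.057], 0.36)]
1.0 [ 0.23910365 -0.52294525  0.20530678] [1.18911336e-05 9.77104046e-01 2.12762032e-01 1.67062945e-05]
```

View pics/top0.png

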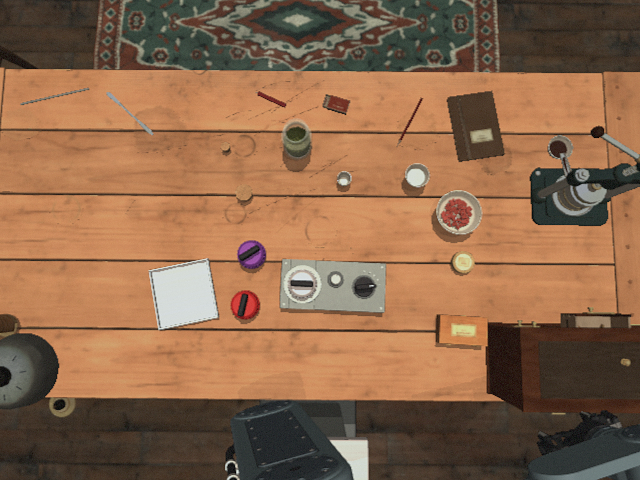

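View pics/scene0.png

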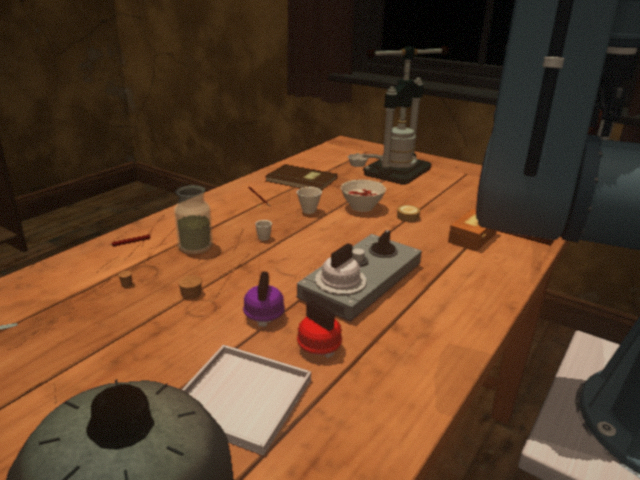

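>>> {"method": "send_rows", "body": {
  "series": [
    [[0, 0, 0], [0, 0, 60], 1],
    [[0, 0, 10], [30, 45, 100], 1],
    [[0, 0, 20], [65, 95, 100], 1],
    [[0, 0, 30], [100, 145, 100], 1],
    [[0, 0, 40], [135, 195, 100], 1],
    [[0, 0, 50], [170, 245, 100], 1],
    [[0, 0, 60], [205, 300, 100], 1],
    [[0, 0, 62], [240, 350, 100], 1],
    [[0, 0, 62], [265, 400, 100], 1],
    [[0, 0, 62], [286, 445, 100], 1]
  ]
}}

```text
time_s: 2.25
eef_pos: [0.5258, -0.0758, 0.3054]
eef_rot: [0.0, 0.728, 0.686, 0.0]
wrist_force: [0.3, -0.2, -0.4]
opening: 0.002
grasp_force: 0.0
```

```bash
cat > h.py <<'E'
import numpy as np,cv2
from scipy.spatial.transform import Rotation as R
def cam_R(d):
    o=np.array(d["orientation"],float)
    return o if o.shape==(3,3) else R.from_quat(o[[1,2,3,0]]).as_matrix()
def px2w(d,uv,z):
    K=np.array(d["camera_matrix"]);uv=np.atleast_2d(uv).astype(float)
    r=np.c_[(uv[:,0]-K[0,2])/K[0,0],-(uv[:,1]-K[1,2])/K[1,1],-np.ones(len(uv))]@cam_R(d).T
    c=np.array(d["xyz"]);return c+r*((z-c[2])/r[:,2])[:,None]
def state():
    from bench import telemetry
    o=telemetry.get_obs();M=R.from_quat(np.array(o["eef_rot"])[[1,2,3,0]]).as_matrix()
    print("t",round(o["time_s"],2),"p",np.round(o["eef_pos"],4),"ytool deg",round(np.degrees(np.arctan2(M[1,1],M[0,1])),2),"F",np.round(o["wrist_force"],1),"op",round(o["opening"],2),"gf",o["grasp_force"])
    return o
E
python3 - <<'E'
from h import *
from bench import camera,spotter
state()
d=camera("wrist");cv2.imwrite("pics/w1.png",d["pixels"][:,:,::-1])
import pickle;pickle.dump(d,open("w1.pkl","wb"));print({k:d[k] for k in d if k!="pixels"})
for n in ("mill","release_top","head_grip","socket","selector_grip"):
    print(n,[(np.round(r["xyz"],4),round(r["conf"],2)) for r in spotter.landmark_of(n,"wrist")[:3]])
E
```

```text
t 2.25 p [ 0.5258 -0.0758  0.3054] ytool deg -3.38 F [ 0.3 -0.2 -0.4] op 0.0 gf 0.0
{'camera_matrix': array([[349.16135301,   0.        , 322.67011328],
       [  0.        , 349.16135301, 239.4024258 ],
       [  0.        ,   0.        ,   1.        ]]), 'xyz': array([0.52802684, 0.00297128, 0.47339723]), 'orientation': array([ 0.98723612, -0.15649312,  0.00389092, -0.02931892])}
mill [(array([ 0.5177, -0.0756, -0.004 ]), 0.73)]
release_top [(array([ 0.535 , -0.0763,  0.0615]), 0.73)]
head_grip [(array([0.5249, 0.0018, 0.0879]), 0.64)]
socket []
selector_grip [(array([ 0.5192, -0.1473,  0.0591]), 0.97)]
```

View pics/w1.png

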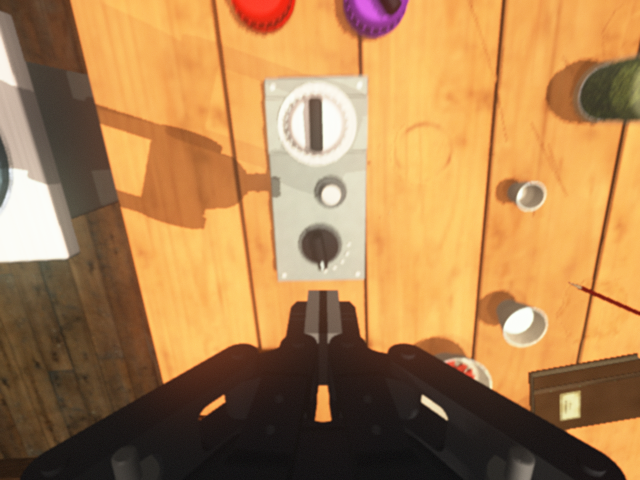

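The wrist view shows the mill with corners near (265,79), (367,76), (364,280) and (279,281). The head bar is at (316,125), the button at (331,192) and the selector at (320,245), with its pointer toward the bottom.

```bash
python3 - <<'E'
from h import *
import pickle;d=pickle.load(open("w1.pkl","rb"))
c=px2w(d,[(265,79),(367,76),(364,280),(279,281)],.036)
print(np.round(c,4),"centre",c.mean(0))
for a,b in((3,0),(2,1)):
    v=c[b]-c[a];print("yaw",np.degrees(np.arctan2(-v[0],v[1])),np.linalg.norm(v))
print("button",px2w(d,(331,195),.06),"ring",px2w(d,(317,123),.042))
h=px2w(d,[(316,97),(316,151)],.104);print("bar top",h, h.mean(0))
# stud holes / selector: zoom
im=d["pixels"][:,:,::-1];cv2.imwrite("pics/z1.png",cv2.resize(im[70:290,255:375],None,fx=5,fy=5,interpolation=2)[550:1100])
E
```

```text
[[ 0.4657  0.0578  0.036 ]
 [ 0.5825  0.0541  0.036 ]
 [ 0.5733 -0.2008  0.036 ]
 [ 0.457  -0.1953  0.036 ]] centre [ 0.51963411 -0.0710424   0.036     ]
yaw -1.9749692635326468 0.25327213474211985
yaw -2.0624256143017208 0.25500470064853137
button [[ 0.53393929 -0.07611657  0.06      ]] ring [[0.52222493 0.00652029 0.042     ]]
bar top [[ 0.52363175  0.03024574  0.104     ]
 [ 0.5202821  -0.02117603  0.104     ]] [0.52195692 0.00453486 0.104     ]
```

View pics/z1.png

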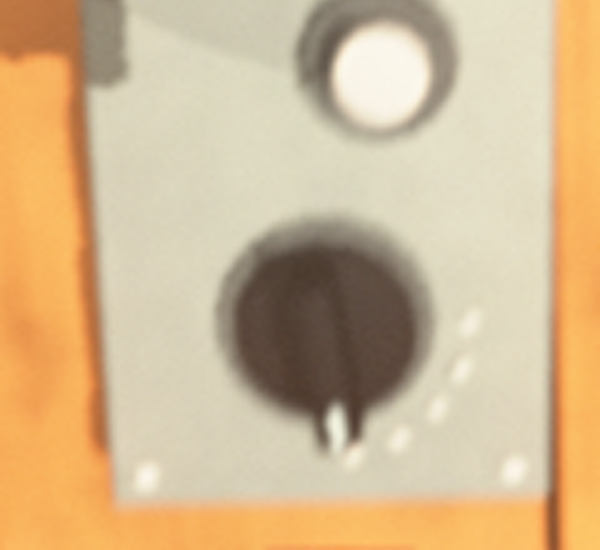

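>>> {"method": "send_rows", "body": {
  "series": [
    [[0, 0, 0], [9, 1, -60], 1],
    [[0, 0, 1], [9, 1, -120], 1],
    [[0, 0, 1], [9, 1, -180], 1],
    [[0, 0, 1], [9, 1, -225], 1],
    [[0, 0, 1], [9, 1, -242], 1],
    [[0, 0, 1], [9, 1, -248], 1],
    [[0, 0, 1], [9, 1, -252], 1],
    [[0, 0, 1], [9, 1, -254], 1],
    [[0, 0, 1], [9, 1, -254], 1]
  ]
}}

```text
time_s: 3.68
eef_pos: [0.5348, -0.0771, 0.0522]
eef_rot: [0.001, 0.722, 0.692, 0.0]
wrist_force: [0.1, 0.1, 0.2]
opening: 0.001
grasp_force: 0.0
```

>>> {"method": "send_rows", "body": {
  "series": [
    [[0, 0, 0], [0, 0, -2], 1],
    [[0, 0, 0], [0, 0, -3], 1],
    [[0, 0, 0], [0, 0, -4], 1],
    [[0, 0, 0], [0, 0, -4], 1]
  ]
}}

```text
time_s: 4.18
eef_pos: [0.534, -0.0769, 0.0471]
eef_rot: [-0.0, 0.722, 0.692, -0.0]
wrist_force: [-0.5, 0.9, -0.3]
opening: 0.0
grasp_force: 0.0
```

```bash
python3 - <<'E'
from h import *
from bench import camera
o=state();print(o["torque"],o["joint_efforts"])
d=camera("wrist");a=d["pixels"][60:300,240:400,::-1]
e=camera("scene")["pixels"][200:340,270:450,::-1]
cv2.imwrite("pics/p1.png",np.hstack([cv2.resize(a,(366,550)),cv2.resize(e,(430,334)) if 0 else cv2.copyMakeBorder(cv2.resize(e,(430,334)),0,216,0,0,0)]))
E
```

```text
t 4.17 p [ 0.534  -0.0769  0.0471] ytool deg -2.43 F [-0.5  0.9 -0.3] op 0.0 gf 0.0
[-0.02381832 -0.00713711 -0.04576895] [ 2.66414754e-03 -4.42038059e+01 -2.87557536e+01 -3.79982721e-04
 -1.09238760e-02 -8.90670867e-05]
```

View pics/p1.png

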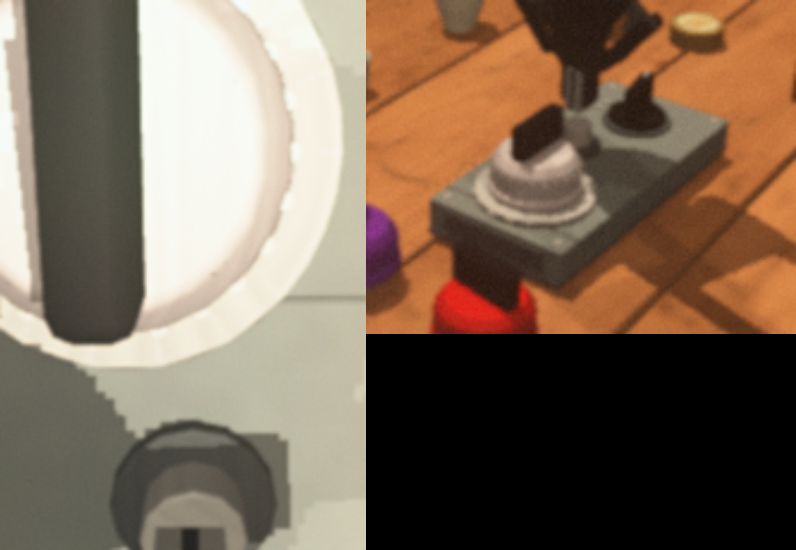

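>>> {"method": "send_rows", "body": {
  "series": [
    [[0, 0, 0], [0, 0, -1], 1],
    [[0, 0, 0], [0, 0, -2], 1],
    [[0, 0, 0], [0, 0, -2], 1]
  ]
}}

```text
time_s: 4.65
eef_pos: [0.534, -0.0769, 0.0452]
eef_rot: [-0.0, 0.722, 0.692, -0.0]
wrist_force: [-0.4, 0.1, -0.3]
opening: 0.004
grasp_force: 0.0
```

>>> {"method": "send_rows", "body": {
  "series": [
    [[0, 0, 0], [0, 0, -1], 1],
    [[0, 0, 0], [0, 0, -2], 1]
  ]
}}

```text
time_s: 4.9
eef_pos: [0.5341, -0.0769, 0.0433]
eef_rot: [0.0, 0.722, 0.692, 0.0]
wrist_force: [-0.6, 0.1, -0.2]
opening: 0.001
grasp_force: 0.0
```

```bash
python3 - <<'E'
from h import *
from bench import camera
o=state()
d=camera("wrist");a=d["pixels"][180:300,240:400,::-1]
e=camera("scene")["pixels"][210:310,330:430,::-1]
cv2.imwrite("pics/p2.png",np.hstack([cv2.resize(a,(400,400)),cv2.resize(e,(400,400))]))
E
```

```text
t 4.9 p [ 0.5341 -0.0769  0.0433] ytool deg -2.43 F [-0.6  0.1 -0.2] op 0.0 gf 0.0
```

View pics/p2.png

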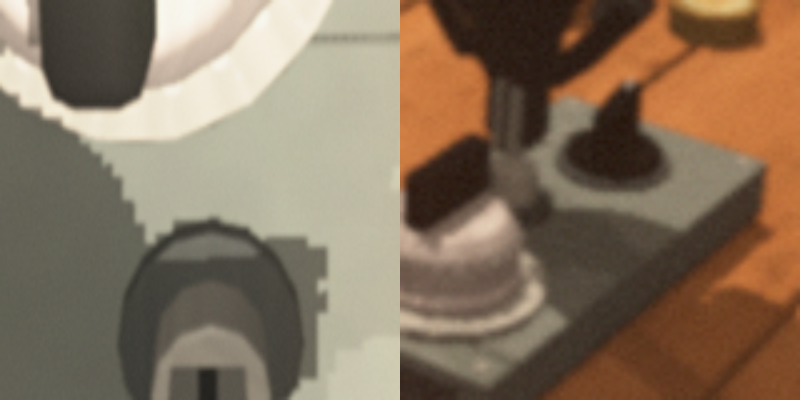

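>>> {"method": "send_rows", "body": {
  "series": [
    [[0, 0, 0], [0, 0, -1], 1],
    [[0, 0, 0], [0, 0, -2], 1],
    [[0, 0, 0], [0, 0, -2], 1]
  ]
}}

```text
time_s: 5.38
eef_pos: [0.534, -0.0769, 0.0412]
eef_rot: [-0.0, 0.722, 0.692, -0.0]
wrist_force: [0.1, -0.0, 0.5]
opening: 0.0
grasp_force: 0.0
```

```bash
python3 - <<'E'
from h import *
import pickle
from bench import camera,spotter
def proj(d,p):
    K=d["camera_matrix"];q=cam_R(d).T@(np.array(p)-d["xyz"]);return K[0,0]*q[0]/-q[2]+K[0,2],K[1,1]*-q[1]/-q[2]+K[1,2]
d=pickle.load(open("w1.pkl","rb"))
for dz in(0,.01,.02):print(proj(d,[.5258,-.0758,.3054+dz]))
w=camera("wrist");s=camera("scene")
for c in("wrist","scene"):print([(np.round(r["xyz"],4),round(r["conf"],2)) for r in spotter.landmark_of("release_top",c)])
o=state()
for z in(.041,.051,.060):print(z,"wrist",proj(w,[.534,-.065,z]),"scene",proj(s,[.534,-.077,z]))
cv2.imwrite("pics/p3.png",np.hstack([cv2.resize(w["pixels"][200:300,270:370,::-1],(400,400)),cv2.resize(s["pixels"][210:310,320:420,::-1],(400,400),interpolation=2)]))
E
```

```text
(np.float64(326.80800519167775), np.float64(282.93468368143795))
(np.float64(327.06323880352863), np.float64(291.4888167114066))
(np.float64(327.34787520704356), np.float64(301.0283818305214))
[(array([ 0.5348, -0.0746,  0.062 ]), 0.83)]
[(array([ 0.5352, -0.081 ,  0.0585]), 0.6)]
t 5.58 p [ 0.5342 -0.077   0.0413] ytool deg -2.43 F [ 0.1 -0.  -0.1] op -0.0 gf 0.0
0.041 wrist (np.float64(326.02115598100045), np.float64(261.93631478785557)) scene (np.float64(357.16837159992593), np.float64(259.71004409721724))
0.051 wrist (np.float64(326.22470317447375), np.float64(269.49657120158497)) scene (np.float64(357.45755918280076), np.float64(255.15465991826065))
0.06 wrist (np.float64(326.42826033427605), np.float64(277.0571977899227)) scene (np.float64(357.7199946758896), np.float64(251.02068403544783))
```

View pics/p3.png

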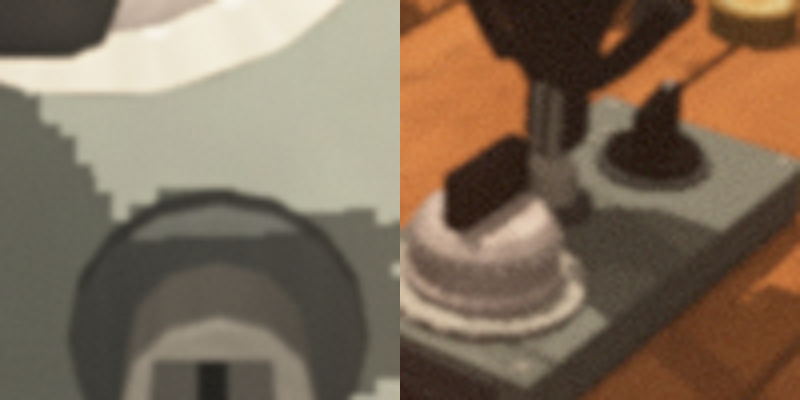

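Pictures show the fingertips sit about 20 mm above the reported TCP: the tip is at row 290 of the wrist view, and the button is still up with its edge at row 280. I'll keep going down until I feel contact.

>>> {"method": "send_rows", "body": {
  "series": [
    [[0, 0, 0], [0, 0, -2], 1],
    [[0, 0, 0], [0, 0, -4], 1]
  ]
}}

```text
time_s: 5.82
eef_pos: [0.5341, -0.077, 0.0372]
eef_rot: [-0.0, 0.722, 0.692, 0.0]
wrist_force: [-0.8, 0.7, 0.0]
opening: 0.001
grasp_force: 0.0
```

>>> {"method": "send_rows", "body": {
  "series": [
    [[0, 0, 0], [0, 0, -2], 1],
    [[0, 0, 0], [0, 0, -4], 1]
  ]
}}

```text
time_s: 6.08
eef_pos: [0.5341, -0.077, 0.0332]
eef_rot: [-0.0, 0.722, 0.692, -0.0]
wrist_force: [-1.3, 1.3, 3.0]
opening: -0.0
grasp_force: 1.6
```

>>> {"method": "send_rows", "body": {
  "series": [
    [[0, 0, 0], [0, 0, -2], 1],
    [[0, 0, 0], [0, 0, -4], 1]
  ]
}}

```text
time_s: 6.32
eef_pos: [0.5341, -0.077, 0.0293]
eef_rot: [0.0, 0.722, 0.692, -0.0]
wrist_force: [-0.8, 1.0, 3.1]
opening: -0.0
grasp_force: 1.6
```

>>> {"method": "send_rows", "body": {
  "series": [
    [[0, 0, 0], [0, 0, -1], 1],
    [[0, 0, 0], [0, 0, -2], 1]
  ]
}}

```text
time_s: 6.58
eef_pos: [0.5341, -0.0769, 0.0273]
eef_rot: [-0.0, 0.722, 0.692, -0.0]
wrist_force: [-0.7, -0.0, 3.3]
opening: -0.001
grasp_force: 1.5
```

>>> {"method": "send_rows", "body": {
  "series": [
    [[0, 0, 0], [0, 0, -1], 1],
    [[0, 0, 0], [0, 0, -2], 1]
  ]
}}

```text
time_s: 6.82
eef_pos: [0.5341, -0.077, 0.0252]
eef_rot: [-0.0, 0.722, 0.692, -0.0]
wrist_force: [-1.8, 0.1, 2.7]
opening: -0.001
grasp_force: 1.6
```

>>> {"method": "send_rows", "body": {
  "series": [
    [[0, 0, 0], [0, 0, -1], 1],
    [[0, 0, 0], [0, 0, -2], 1]
  ]
}}

```text
time_s: 7.08
eef_pos: [0.5343, -0.077, 0.0243]
eef_rot: [0.0, 0.722, 0.692, -0.0]
wrist_force: [-5.2, 1.9, 17.6]
opening: 0.0
grasp_force: 8.7
```

>>> {"method": "send_rows", "body": {
  "series": [
    [[0, 0, 0], [0, 0, 50], 1],
    [[0, 0, 0], [0, 0, 105], 0.2],
    [[0, 0, 0], [-6, 40, 115], 0],
    [[0, 0, 0], [-12, 80, 110], 0],
    [[0, 0, 0], [-12, 80, 85], 0],
    [[0, 0, 0], [-12, 80, 55], 0],
    [[0, 0, 0], [-12, 80, 33], 0],
    [[0, 0, 0], [-12, 80, 31], 0]
  ]
}}

```text
time_s: 8.07
eef_pos: [0.5205, 0.0034, 0.0524]
eef_rot: [-0.002, 0.722, 0.692, -0.001]
wrist_force: [0.7, -0.6, 0.8]
opening: 0.502
grasp_force: 0.0
```

```bash
python3 - <<'E'
from h import *
from bench import camera
o=state()
d=camera("wrist");a=d["pixels"][120:400,180:460,::-1]
e=camera("scene")["pixels"][190:310,290:410,::-1]
cv2.imwrite("pics/g1.png",np.hstack([cv2.resize(a,(400,400)),cv2.resize(e,(400,400))]))
E
```

```text
t 8.07 p [0.5205 0.0034 0.0524] ytool deg -2.43 F [ 0.7 -0.6  0.8] op 0.5 gf 0.0
```

View pics/g1.png

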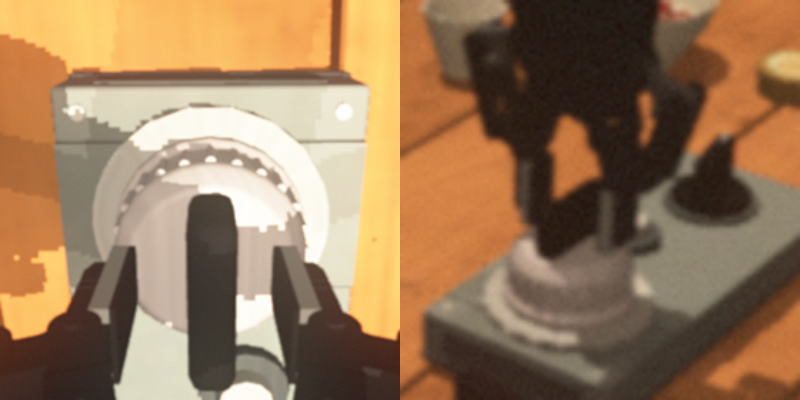

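The bar (wrist crop, about (212,290)) lies centred between the open fingers and parallel to them, so I'm closing.

>>> {"method": "send_rows", "body": {
  "series": [
    [[0, 0, 0], [0, 0, 0], 0.5],
    [[0, 0, 0], [0, 0, 0], 1],
    [[0, 0, 0], [0, 0, 0], 1],
    [[0, 0, 0], [0, 0, 0], 1],
    [[0, 0, 0], [0, 0, 0], 1]
  ]
}}

```text
time_s: 8.8
eef_pos: [0.5232, 0.0028, 0.0555]
eef_rot: [0.001, 0.722, 0.692, 0.001]
wrist_force: [-0.0, -0.0, 6.6]
opening: 0.151
grasp_force: 59.5
```

>>> {"method": "send_rows", "body": {
  "series": [
    [[0, 0, 8], [0, 0, 1], 1],
    [[0, 0, 16], [0, 0, 1], 1],
    [[0, 0, 25], [0, 0, 1], 1],
    [[0, 0, 34], [0, 0, 1], 1],
    [[0, 0, 43], [0, 0, 1], 1],
    [[0, 0, 52], [0, 0, 1], 1],
    [[0, 0, 61], [0, 0, 1], 1],
    [[0, 0, 70], [0, 0, 1], 1],
    [[0, 0, 77], [0, 0, 1], 1],
    [[0, 0, 80], [0, 0, 1], 1]
  ]
}}

```text
time_s: 10.05
eef_pos: [0.5224, 0.0031, 0.0555]
eef_rot: [0.0, 0.107, 0.994, 0.0]
wrist_force: [2.1, 1.1, 0.3]
opening: 0.15
grasp_force: 58.7
```

```bash
python3 - <<'E'
from h import *
o=state();print(np.round(o["torque"],2))
E
```

```text
t 10.05 p [0.5224 0.0031 0.0555] ytool deg 77.7 F [2.1 1.1 0.3] op 0.15 gf 58.683945536613464
[ 0.11 -0.12 -0.05]
```

Not at the stop yet; a little more.

>>> {"method": "send_rows", "body": {
  "series": [
    [[0, 0, 2], [0, 0, 0], 1],
    [[0, 0, 4], [0, 0, 0], 1],
    [[0, 0, 4], [0, 0, 0], 1]
  ]
}}

```text
time_s: 10.42
eef_pos: [0.5224, 0.003, 0.0556]
eef_rot: [0.0, 0.073, 0.997, -0.0]
wrist_force: [0.7, 0.1, 2.4]
opening: 0.148
grasp_force: 59.0
```

```bash
python3 - <<'E'
from h import *
o=state();print(np.round(o["torque"],2))
E
```

```text
t 10.43 p [0.5224 0.003  0.0556] ytool deg 81.58 F [0.7 0.1 2.4] op 0.15 gf 58.998931646347046
[ 0.19 -0.17  0.  ]
```

>>> {"method": "send_rows", "body": {
  "series": [
    [[0, 0, 0], [0, 0, 2], 1],
    [[0, 0, 0], [0, 0, 4], 1],
    [[0, 0, 0], [0, 0, 6], 1]
  ]
}}

```text
time_s: 10.8
eef_pos: [0.5216, 0.0031, 0.0611]
eef_rot: [-0.0, 0.074, 0.997, 0.0]
wrist_force: [-0.1, 1.0, -2.4]
opening: 0.151
grasp_force: 58.4
```

>>> {"method": "send_rows", "body": {
  "series": [
    [[0, 0, 0], [0, 0, 10], 1],
    [[0, 0, 0], [0, 0, 22], 1],
    [[0, 0, 0], [0, 0, 50], 1],
    [[0, 0, 0], [0, 0, 90], 1],
    [[0, 0, 0], [-5, 40, 110], 1],
    [[0, 0, 0], [-10, 95, 110], 1],
    [[0, 0, 0], [-14, 150, 110], 1],
    [[0, 0, 0], [-18, 205, 110], 1],
    [[0, 0, 0], [-22, 255, 110], 1],
    [[0, 0, 0], [-26, 296, 110], 1]
  ]
}}

```text
time_s: 12.05
eef_pos: [0.4958, 0.3012, 0.1724]
eef_rot: [0.001, 0.073, 0.997, 0.0]
wrist_force: [0.7, -0.1, -3.3]
opening: 0.153
grasp_force: 58.9
```

```bash
python3 - <<'E'
from h import *
from bench import camera,spotter
o=state()
camera("wrist");camera("scene");camera("top")
for c in("wrist","scene","top"):
  for n in("head_grip","tray_in"):print(c,n,[(np.round(r["xyz"],4),round(r["conf"],2)) for r in spotter.landmark_of(n,c)])
E
```

```text
t 12.05 p [0.4958 0.3012 0.1724] ytool deg 81.63 F [ 0.7 -0.1 -3.3] op 0.15 gf 58.88504683971405
wrist head_grip [(array([0.5944, 0.1302, 0.0627]), 0.79), (array([0.472 , 0.1453, 0.0666]), 0.77)]
wrist tray_in [(array([0.4979, 0.2986, 0.0033]), 0.64)]
scene head_grip [(array([0.5964, 0.133 , 0.0643]), 0.7), (array([0.489 , 0.3038, 0.2075]), 0.62)]
scene tray_in [(array([0.4953, 0.2955, 0.0037]), 0.79)]
top head_grip [(array([0.4708, 0.1414, 0.0619]), 0.92), (array([0.4958, 0.3038, 0.2075]), 0.81), (array([0.593 , 0.1282, 0.0643]), 0.58)]
top tray_in [(array([0.4961, 0.2992, 0.0039]), 0.78)]
```

>>> {"method": "send_rows", "body": {
  "series": [
    [[0, 0, 0], [0, 0, -45], 1],
    [[0, 0, 0], [0, 0, -90], 1],
    [[0, 0, 0], [0, 0, -115], 1],
    [[0, 0, 0], [0, 0, -128], 1],
    [[0, 0, 0], [0, 0, -133], 1],
    [[0, 0, 0], [0, 0, -135], 1],
    [[0, 0, 0], [0, 0, -136], 1]
  ]
}}

```text
time_s: 13.38
eef_pos: [0.497, 0.2994, 0.0364]
eef_rot: [0.001, 0.074, 0.997, 0.0]
wrist_force: [-1.2, -0.1, -1.9]
opening: 0.15
grasp_force: 59.1
```

>>> {"method": "send_rows", "body": {
  "series": [
    [[0, 0, 0], [0, 0, -1], 1],
    [[0, 0, 0], [0, 0, -2], 1],
    [[0, 0, 0], [0, 0, -2], 1]
  ]
}}

```text
time_s: 13.75
eef_pos: [0.4964, 0.2992, 0.0336]
eef_rot: [0.0, 0.073, 0.997, 0.0]
wrist_force: [0.6, 1.1, -1.2]
opening: 0.151
grasp_force: 59.3
```

>>> {"method": "send_rows", "body": {
  "series": [
    [[0, 0, 0], [0, 0, -1], 1],
    [[0, 0, 0], [0, 0, -1], 1]
  ]
}}

```text
time_s: 14.0
eef_pos: [0.4965, 0.2992, 0.0336]
eef_rot: [0.0, 0.073, 0.997, 0.0]
wrist_force: [-3.3, -0.6, 7.1]
opening: 0.153
grasp_force: 60.5
```

>>> {"method": "send_rows", "body": {
  "series": [
    [[0, 0, 0], [0, 0, 0], 0.4],
    [[0, 0, 0], [0, 0, 0], 0],
    [[0, 0, 0], [0, 0, 0], 0],
    [[0, 0, 0], [0, 0, 10], 0],
    [[0, 0, 0], [0, 0, 40], 0],
    [[0, 0, 0], [0, 0, 100], 0],
    [[0, 0, 0], [0, 0, 130], 0],
    [[0, 0, 0], [0, 0, 130], 0]
  ]
}}

```text
time_s: 15.0
eef_pos: [0.4984, 0.2999, 0.1664]
eef_rot: [0.003, 0.073, 0.997, 0.001]
wrist_force: [0.2, -0.1, -1.2]
opening: 0.498
grasp_force: 0.0
```

```bash
python3 - <<'E'
from h import *
from bench import camera,spotter
o=state()
d=camera("scene");camera("top")
for c in("scene","top"):
  for n in("head_grip",):print(c,n,[(np.round(r["xyz"],4),round(r["conf"],2)) for r in spotter.landmark_of(n,c)])
E
```

```text
t 15.0 p [0.4984 0.2999 0.1664] ytool deg 81.57 F [ 0.2 -0.1 -1.2] op 0.5 gf 0.0
scene head_grip [(array([0.5958, 0.1312, 0.0682]), 0.7), (array([0.4687, 0.1425, 0.0657]), 0.65), (array([0.4922, 0.296 , 0.065 ]), 0.64)]
top head_grip [(array([0.4739, 0.141 , 0.0642]), 0.63), (array([0.4988, 0.3004, 0.0656]), 0.59), (array([0.5941, 0.1286, 0.065 ]), 0.56)]
```

>>> {"method": "send_rows", "body": {
  "series": [
    [[0, 0, -9], [2, -55, 10], 0],
    [[0, 0, -18], [5, -110, 10], 0],
    [[0, 0, -27], [8, -165, 10], 0],
    [[0, 0, -36], [10, -220, 10], 0],
    [[0, 0, -45], [12, -275, 10], 0],
    [[0, 0, -54], [14, -330, 10], 0],
    [[0, 0, -63], [17, -385, 10], 0],
    [[0, 0, -70], [20, -430, 10], 0],
    [[0, 0, -74], [20, -447, -10], 0],
    [[0, 0, -74], [20, -447, -30], 0]
  ]
}}

```text
time_s: 16.45
eef_pos: [0.5151, -0.1493, 0.1303]
eef_rot: [-0.001, 0.66, 0.751, -0.0]
wrist_force: [0.2, 0.3, -0.8]
opening: 0.498
grasp_force: 0.0
```

```bash
python3 - <<'E'
from h import *
from bench import camera,spotter
o=state()
d=camera("wrist");camera("top")
for c in("wrist","top"):
  for n in("selector_grip","mill"):print(c,n,[(np.round(r["xyz"],4),round(r["conf"],2)) for r in spotter.landmark_of(n,c)])
cv2.imwrite("pics/s1.png",cv2.resize(d["pixels"][130:400,180:460,::-1],(560,540)))
E
```

```text
t 16.45 p [ 0.5151 -0.1493  0.1303] ytool deg 7.37 F [ 0.2  0.3 -0.8] op 0.5 gf 0.0
wrist selector_grip [(array([ 0.5198, -0.1494,  0.0595]), 0.81), (array([ 0.5355, -0.0754,  0.0512]), 0.27)]
wrist mill [(array([ 0.5208, -0.0758, -0.0039]), 0.95)]
top selector_grip [(array([0.7486, 0.1549, 0.012 ]), 0.71), (array([ 0.5788, -0.4005,  0.0114]), 0.45)]
top mill [(array([ 0.5202, -0.0764,  0.0023]), 0.93)]
```

View pics/s1.png

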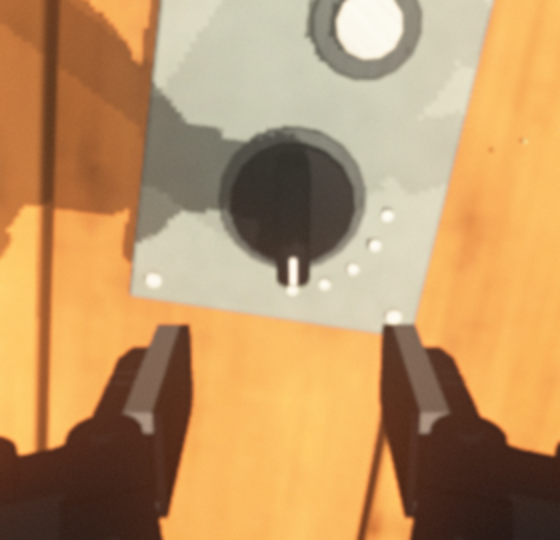

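The selector bar is vertical in the crop (column 293), parallel to the fingers and about 3 mm right of their midline (column 285). I'm correcting, descending and gripping.

>>> {"method": "send_rows", "body": {
  "series": [
    [[0, 0, 0], [3, -2, -40], 0],
    [[0, 0, 0], [3, -2, -75], 0],
    [[0, 0, 0], [3, -2, -95], 0],
    [[0, 0, 0], [3, -2, -102], 0],
    [[0, 0, 0], [3, -2, -102], 0.4],
    [[0, 0, 0], [3, -2, -102], 1],
    [[0, 0, 0], [3, -2, -102], 1],
    [[0, 0, 0], [3, -2, -102], 1]
  ]
}}

```text
time_s: 17.75
eef_pos: [0.518, -0.1505, 0.0317]
eef_rot: [-0.001, 0.659, 0.752, -0.001]
wrist_force: [-9.2, -2.0, 8.2]
opening: 0.124
grasp_force: 59.1
```

```bash
python3 - <<'E'
from h import *
o=state();print(np.round(o["torque"],2))
E
```

```text
t 17.75 p [ 0.518  -0.1505  0.0317] ytool deg 7.6 F [-9.2 -2.   8.2] op 0.12 gf 59.0925407409668
[-0.23  1.48  0.05]
```

>>> {"method": "send_rows", "body": {
  "series": [
    [[0, 0, 8], [-1, 0, 1], 1],
    [[0, 0, 17], [-1, 0, 1], 1],
    [[0, 0, 26], [-1, 0, 1], 1],
    [[0, 0, 35], [-1, 0, 1], 1],
    [[0, 0, 44], [-1, 0, 1], 1],
    [[0, 0, 53], [-1, 0, 1], 1],
    [[0, 0, 62], [-1, 0, 1], 1],
    [[0, 0, 71], [-1, 0, 1], 1],
    [[0, 0, 78], [-1, 0, 1], 1],
    [[0, 0, 81], [-1, 0, 1], 1]
  ]
}}

```text
time_s: 19.0
eef_pos: [0.5204, -0.1474, 0.0319]
eef_rot: [0.002, 0.012, 1.0, 0.002]
wrist_force: [10.1, 10.7, -7.6]
opening: 0.124
grasp_force: 59.1
```

```bash
python3 - <<'E'
from h import *
o=state();print(np.round(o["torque"],2))
E
```

```text
t 19.0 p [ 0.5204 -0.1474  0.0319] ytool deg 88.67 F [10.1 10.7 -7.6] op 0.12 gf 59.1439014673233
[ 1.97 -1.64 -0.22]
```

>>> {"method": "send_rows", "body": {
  "series": [
    [[0, 0, 1.5], [1, 1, 0], 1],
    [[0, 0, 3], [1, 2, 0], 1],
    [[0, 0, 3], [1, 2, 0], 1]
  ]
}}

```text
time_s: 19.38
eef_pos: [0.5205, -0.1471, 0.0319]
eef_rot: [0.002, -0.013, 1.0, 0.001]
wrist_force: [5.2, 3.1, -7.2]
opening: 0.12
grasp_force: 61.0
```

```bash
python3 - <<'E'
from h import *
o=state();print(np.round(o["torque"],2))
E
```

```text
t 19.38 p [ 0.5205 -0.1471  0.0319] ytool deg 91.45 F [ 5.2  3.1 -7.2] op 0.12 gf 61.0091507434845
[ 0.65 -0.8  -0.86]
```

>>> {"method": "send_rows", "body": {
  "series": [
    [[0, 0, -9], [0, 0, 0], 1],
    [[0, 0, -18], [0, 0, 0], 1],
    [[0, 0, -27], [0, 0, 0], 1],
    [[0, 0, -36], [0, 0, 0], 1],
    [[0, 0, -45], [0, 0, 0], 1],
    [[0, 0, -54], [0, 0, 0], 1],
    [[0, 0, -61], [0, 0, 0], 1],
    [[0, 0, -64], [0, 0, 0], 1],
    [[0, 0, -64], [0, 0, 0], 1]
  ]
}}

```text
time_s: 20.5
eef_pos: [0.519, -0.15, 0.0319]
eef_rot: [0.001, 0.518, 0.855, -0.001]
wrist_force: [-2.3, -7.8, -5.4]
opening: 0.117
grasp_force: 59.6
```

```bash
python3 - <<'E'
from h import *
o=state();print(np.round(o["torque"],2))
E
```

```text
t 20.5 p [ 0.519  -0.15    0.0319] ytool deg 27.55 F [-2.3 -7.8 -5.4] op 0.12 gf 59.61008906364441
[-1.29  0.32  0.04]
```

Release, rise, and move aside so the selector can be checked.

>>> {"method": "send_rows", "body": {
  "series": [
    [[0, 0, 0], [0, 0, 0], 0.5],
    [[0, 0, 0], [0, 0, 0], 0],
    [[0, 0, 0], [0, 0, 0], 0],
    [[0, 0, 0], [0, 0, 15], 0],
    [[0, 0, 0], [0, 0, 50], 0],
    [[0, 0, 0], [0, 0, 100], 0],
    [[0, 0, 0], [0, -20, 140], 0],
    [[0, 0, 0], [0, -20, 140], 0]
  ]
}}

```text
time_s: 21.5
eef_pos: [0.5219, -0.1703, 0.1768]
eef_rot: [0.005, 0.519, 0.855, -0.0]
wrist_force: [1.1, -0.0, -0.2]
opening: 0.498
grasp_force: 0.0
```

```bash
python3 - <<'E'
from h import *
from bench import camera,spotter
o=state()
d=camera("wrist");camera("top")
r=spotter.landmark_of("head_grip","top");print([(np.round(x["xyz"],3),round(x["conf"],2)) for x in r])
cv2.imwrite("pics/s2.png",cv2.resize(d["pixels"][100:400,180:460,::-1],(560,600)))
E
```

```text
t 21.5 p [ 0.5219 -0.1703  0.1768] ytool deg 27.52 F [ 1.1 -0.  -0.2] op 0.5 gf 0.0
[(array([0.471, 0.143, 0.063]), 0.9), (array([0.499, 0.299, 0.068]), 0.68)]
```

View pics/s2.png

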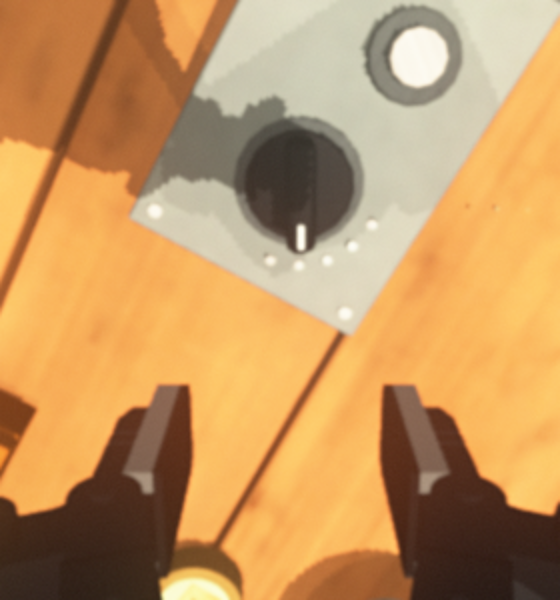

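The pointer at (301,238) aligns with the fourth stud from the anticlockwise end, at (299,265), which is the third click. The head stands in the tray at (0.499, 0.299).

```bash
python3 -c "
from bench import ctrl
print(ctrl.hand_in())"
```

```text
the job is handed in; nothing more can be done
None
```

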